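# Set out the bench for loading a gel

### The arm

A 6-joint arm with a two-finger parallel gripper is mounted at the origin on the work surface. World frame = base frame: x ahead of the robot, y to its left, z up, the work surface at z = 0. Lengths are in m, angles in degrees, forces in N, time in s.
With the tool pointing down it reaches from about 0.35 to 0.85 m from the base axis. Payload 8.1 kg.
Tool frame: the origin (TCP) lies midway between the tips of the shut fingers; the grasp point (between the pads) lies 19 mm behind it (manip.grasp_offset is the distance from the TCP to the grasp point, in m); z points along the fingers, y is the direction in which the jaws open and shut (so a half turn about z gives the same grasp; the last joint's range is limited). The gripper opens to 85 mm and grips with 20 to 120 N. Pads are 22 mm wide; open, the fingers measure 114 mm over their backs; the gripper's body (76 mm by 85 mm) begins 54 mm behind the grasp point. The pads swing forward as they close: fully open they stand 13 mm farther back than shut.
Start: joints at [-79.779, 7.471, 85.268, -0, 87.261, -4.893], TCP at [0.156, -0.579, 0.231] pointing down, gripper open.
Joint ranges: [-169.43, 169.43], [-51.17, 129.36], [1.28, 143.12], [-76.62, 256.62], [0, 156.53], [-152.29, 152.29]. Speed limits (degrees/s): [136.94, 136.94, 159.86, 180, 180, 180].

### API

Orientations are given as a 3x3 rotation matrix whose columns are the frame's x, y, z axes.
In Python, from cell import manip, vision, hand_in gives the robot as it stands. The module is installed in compiled form; this text tells all that it offers.
- The arm moves only by the tool apply_moves, never from a script. Its argument "series" is a list that holds one entry, the list of rows, each a list of 7 numbers: the shift along the world's x, y, z in cm, then the turn, a rotation vector about the world's x, y, z in degrees, then the finger opening in cm, from 0 to 8.54. A call has 1 to 20 rows; each row shifts and turns the pose as measured when the row begins; what a row does not reach is not made up. A row lasts 1/10 s, in which the tool goes at most 50 mm and 8.59 degrees, less where a joint would pass 70% of its speed; a pose out of reach is approached as far as the arm can. A call is refused whole if a number of a shift passes 5 or a number of a turn 8.59, either way. A call with a gripper value outside its range is refused whole. The fingers move at their own pace and stop on an object; the grip force is fixed at half the most. Time passes only in rows, so rows that do not move let the fingers close. It gives the time, the measured TCP pose, the force and the opening at its end, in the units of the state.
- manip.get_obs(): the state, without advancing time (a new reading comes with each control period).
- vision.read_camera(name): name is "scene" or "top" or "wrist"; returns the picture (420x560x3 uint8, red, green, blue); there is no depth.
- vision.camera_params(name): a dict with "fovy" (degrees; the focal length in pixels is half the picture's height over the tangent of half this angle, whatever the lens; pixels are square), "cx", "cy" (the principal point, pixels), "dist" ([k1, k2, p1, p2, k3] as OpenCV has them; the pictures are not rectified), "R" (3x3) and "t" (3): a world point X has camera coordinates R X + t; the wrist camera has in their place "tool_from_camera" (4x4, takes a point from camera to tool coordinates, whose origin is the TCP and whose axes are the flange's). Camera axes: x right, y down, z forward; pixel columns grow to the right and rows downward; lengths in m; the calibration is good to about 2 mm. A picture is of the moment at which its call begins: read the wrist's pose just before it. camera_params takes no time and is no camera call.
- hand_in(): hands the job in, once; it reports no verdict.
The state is a dict: "clock": time; "q": joint angles; "joint_velocities": joint speeds; "joint_efforts": joint torques, N m; "tool_pos": TCP position; "tool_rot": TCP orientation; "contact_force": force on the tool from outside, world axes, zero at the start; "ft_torque": the same for the moment, N m; "gripper_width": opening from 0.0 (shut) to 1.0 (fully open).
Only numpy, scipy, OpenCV 4.12 (cv2) and the standard library are available. Lean on these libraries where they do the work, as an engineer would, in place of code of your own. Each camera call takes 0.05 s, during which the arm holds its last target. There are 200 camera calls.

### The job

Set out the bench for loading the gel, as seen from the robot's side: stand the microtube rack centred in front of the gel tank, its long side parallel to the tank's and about 5 cm from it; the tip box to the right of the rack, turned so that its long sides run straight front to back, square to the rack's long sides, the two centres in line, leaving about 9 cm between rack and box; and the dye bottle midway in that gap, in line with them. Then stand the waste beaker straight behind the tip box (on the side away from the robot), about 3 cm from it, and lay the timer face up in the middle of the power supply's top. Leave all of it upright and do not shift the flask, the dishes or the wash bottle.

Things in the scene. Friction and masses are not known exactly. Their poses are not given: they have to be found in the camera images.
- tank: Low open-topped clear horizontal gel tank, fixed to the bench, 110 (x) x 190 (y) x 65 mm high, with a pale gel on a platform in the middle and a black and a red terminal at its left and right ends. Origin: centre of its underside. Its -x side (a 190 mm long side) is its front and faces the robot, turned by up to 0.15 rad; +y is to the left as seen from the robot.
- psu_top (a point): Centre of the flat top of the power supply, a fixed grey box 180 (x) x 150 (y) x 75 mm high with a dark front panel on its -x side. z points up.
- rack_mid (a point): Centre of the microtube rack, a loose white plastic block 40 (x) x 90 (y, long side) x 40 mm high with 2 rows of 5 places, small capped tubes standing in them (caps reach 45 mm above the bench). The point is 20 mm above its underside; z up. Either way round is the same. About 0.12 kg.
- tipbox_mid (a point): Centre of the tip box, a loose grey open box 88 (x, long side) x 58 (y) x 50 mm high filled with a 9 x 6 grid of blue pipette tips (their tops reach 55 mm). The point is 25 mm above its underside; z up. Either way round is the same; it can be gripped across the 58 mm. About 0.14 kg.
- dye_mid (a point): Centre of the dye bottle, a small round loose amber glass bottle with a white cap, 30 mm in diameter, 62 mm high (straight-sided up to about 35 mm, narrowing to the cap above). The point is 31 mm above its underside; z up along its axis. About 0.05 kg.
- beaker_mid (a point): Centre of the waste beaker, a loose empty open white plastic beaker, 54 mm in outer diameter, 70 mm high, wall 3 mm, straight-sided. The point is 35 mm above its underside; z up along its axis. About 0.05 kg.
- timer_mid (a point): Centre of the timer, a flat loose white plastic box 42 (x) x 62 (y) x 18 mm thick with a display and three round buttons on its upper face (they reach 20 mm). The point is 9 mm above its underside; z points up out of its face. About 0.06 kg.
- flask_mid (a point): Bystander: middle of a conical glass flask, base 66 mm in diameter, 108 mm high; loose, not to be shifted. The point is 54 mm above its underside.
- dishes_mid (a point): Bystander: middle of a stack of three small round culture dishes, 62 mm in diameter, 45 mm high, one loose body, not to be shifted. The point is 22.5 mm above its underside.
- wash_mid (a point): Bystander: a point 75 mm up the axis of a white wash bottle with a red collar and bent spout, 64 mm in diameter, 188 mm high; loose, not to be shifted.
Mind the look-alikes: they are no part of the job. What is shaped like the part that bears dye_mid but green or pink is not meant.

How it is judged:
By the outcome, as a careful person would: the job done as asked, in the order asked, and still so for the second after the job is handed in, with the robot touching nothing.
It also fails if it takes over 134 s, if anything falls off the work surface, if the arm or the gripper's body presses on something with over 40 N, if the wrist force passes 120 N, or if a joint passes its speed limit or range.

## Working session

There is one attempt and no reset: what is moved stays moved. The work goes in short steps, Python scripts to look and compute and a tool call to move; the robot and the scene stay as the last step left them, time stands still between calls to the robot, and variables do not carry over. Pictures are saved under pics/ and viewed, about 12 in all and at most 16, crops included, and the job is handed in when it is done.

Besides the shell and the picture viewer there is one more tool, called after "Request:" by a JSON object that holds its "method" and its "body". apply_moves: Moves the arm, as the interface text tells. Its arguments: {"type":"object","properties":{"series":{"type":"array"}},"required":["series"]}

```bash
mkdir -p pics; cat > h.py <<'E'
import numpy as np,cv2
from cell import manip,vision
def shot(n,f=None):
    im=vision.read_camera(n)
    if f: cv2.imwrite(f'pics/{f}.png',im[:,:,::-1])
    return im
def cam(n):
    p=vision.camera_params(n); f=210/np.tan(np.radians(p['fovy']/2))
    K=np.array([[f,0,p['cx']],[0,f,p['cy']],[0,0,1]]); d=np.array(p['dist'],float)
    if 'R' in p: R=np.array(p['R']);t=np.array(p['t'])
    else:
        o=manip.get_obs(); T=np.array(p['tool_from_camera']); Rt=np.array(o['tool_rot']).reshape(3,3)
        Rw=Rt@T[:3,:3]; c=Rt@T[:3,3]+o['tool_pos']; R=Rw.T; t=-R@c
    return K,d,R,t
def w(n,uv,z,C=None):
    K,d,R,t=C or cam(n)
    u=cv2.undistortPoints(np.array(uv,float).reshape(-1,1,2),K,d).reshape(-1,2)
    r=np.c_[u,np.ones(len(u))]@R; c=-R.T@t
    s=(np.broadcast_to(z,len(u))-c[2])/r[:,2]
    return c+r*s[:,None]
def px(n,X,C=None):
    K,d,R,t=C or cam(n)
    return cv2.projectPoints(np.array(X,float).reshape(-1,1,3),cv2.Rodrigues(R)[0],t,K,d)[0].reshape(-1,2)
E
python3 - <<'E'
from h import *
np.set_printoptions(precision=4,suppress=True)
for n in ('scene','top'):
    im=shot(n); cv2.imwrite(f'pics/{n}0.png',cv2.resize(im[:,:,::-1],(800,600),interpolation=cv2.INTER_CUBIC))
    C=cam(n); print(n,-C[2].T@C[3],C[2],C[0][0,0],C[1])
print(manip.get_obs()); print(manip.grasp_offset)
print(vision.camera_params('wrist'))
E
```

```text
scene [ 1.0749 -0.2061  0.8439] [[ 0.2876  0.9577  0.0071]
 [ 0.7801 -0.23   -0.5818]
 [-0.5556  0.1728 -0.8133]] 389.70984289522954 [-0.0675  0.      0.      0.      0.    ]
top [ 0.4168 -0.0338  1.0906] [[-0.0016 -1.     -0.0083]
 [-0.9921  0.0026 -0.1252]
 [ 0.1252  0.008  -0.9921]] 411.20883305060386 [-0.0977  0.      0.      0.      0.    ]
{'clock': 0.1, 'q': array([-79.7803,   7.5105,  85.3231,   0.0008,  87.2634,  -4.894 ]), 'joint_velocities': array([ 0.0329,  0.0031, -0.1855, -0.033 , -0.0621, -0.1048]), 'joint_efforts': array([ -0.0004, -57.0953, -50.1942,  -0.0004,   0.0082,  -0.    ]), 'tool_pos': array([ 0.1564, -0.5787,  0.2304]), 'tool_rot': array([[ 0.9654,  0.2607, -0.0003],
       [ 0.2607, -0.9654,  0.0017],
       [ 0.0002, -0.0017, -1.    ]]), 'contact_force': array([-0.4599, -0.1248,  1.1295]), 'ft_torque': array([0.0148, 0.0258, 0.0087]), 'gripper_width': 1.0000636312343179}
0.0187
{'fovy': 70.29284816054891, 'cx': 284.54998616203267, 'cy': 204.75017639401204, 'dist': array([-0.0056,  0.    ,  0.    ,  0.    ,  0.    ]), 'tool_from_camera': array([[ 0.0015, -0.9631, -0.2692,  0.0687],
       [ 1.    ,  0.0017, -0.0004,  0.0011],
       [ 0.0009, -0.2692,  0.9631, -0.1432],
       [ 0.    ,  0.    ,  0.    ,  1.    ]])}
```

View pics/top0.png

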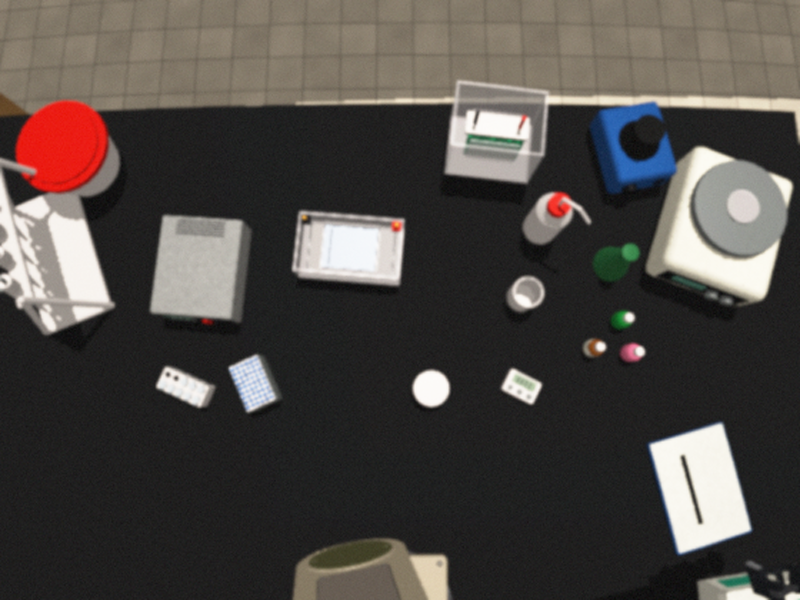

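View pics/scene0.png

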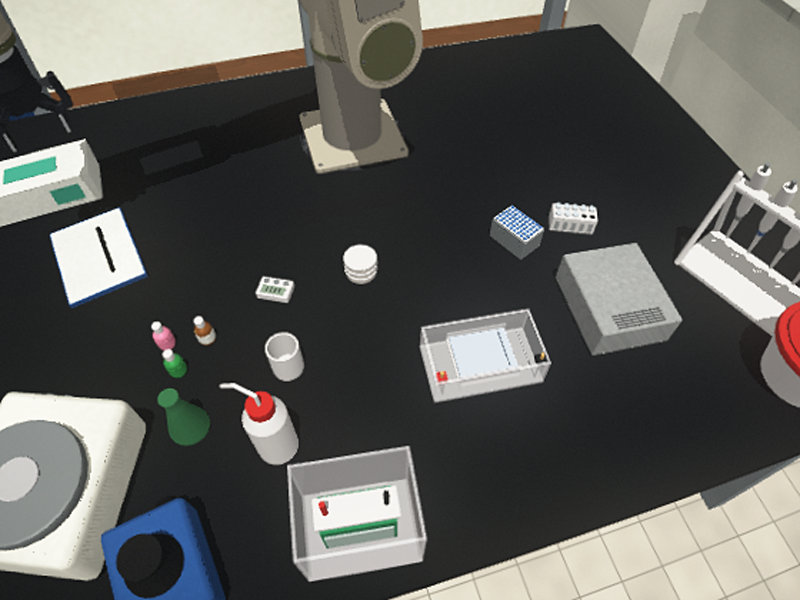

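The top view shows, in 800×600 pixels:
- **Job items:** tank (348,248), PSU (202,268), rack (186,387), tip box (255,383), timer (522,386), beaker (525,294).
- **Dye candidates:** amber (595,348), green (622,320), pink (632,352). Amber is the one described.
- **Tank candidates:** (348,248) has the pale gel. The box at (497,135) holds a green device, so it isn't the tank.
- **Bystanders:** dishes (431,388), flask (612,262), wash bottle (545,220).

```bash
python3 - <<'E'
from h import *
im=cv2.imread('pics/top0.png')
im=shot('top')[:,:,::-1]
for k,x in (('a',100),('b',285)):
    c=cv2.resize(im[138:288,x:x+190],None,fx=4,fy=4,interpolation=cv2.INTER_CUBIC)
    cv2.imwrite(f'pics/top1{k}.png',c)
E
```

```text
(no output)
```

View pics/top1a.png

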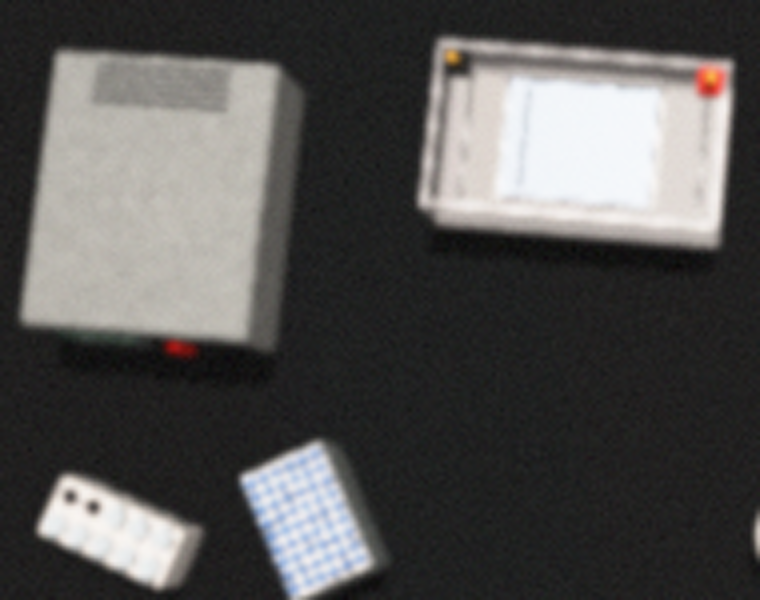

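View pics/top1b.png

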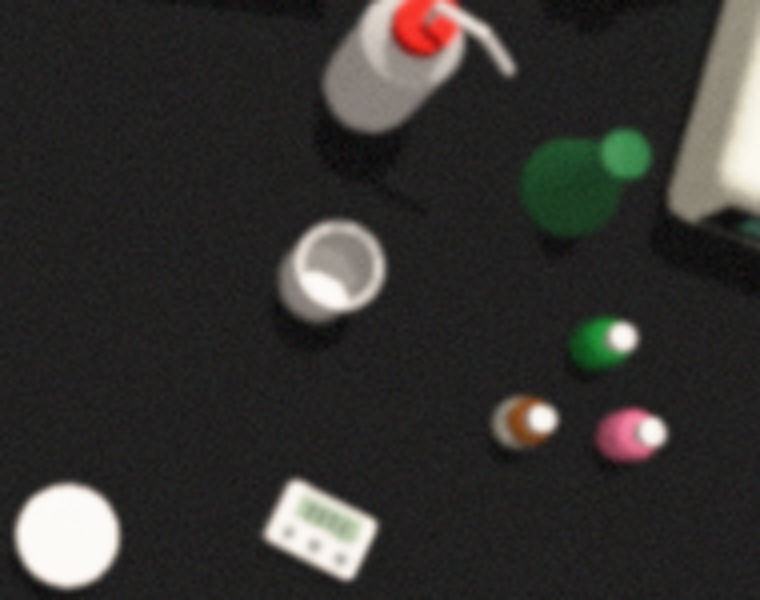

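```bash
cat > m.py <<'E'
from h import *
np.set_printoptions(precision=4,suppress=True)
def f(x0,p): return (np.array(p,float)+.5)/4-.5+[x0,138]
A={'tank':(.065,[(437,38),(733,60),(722,222),(418,206)]),'psu':(.075,[(55,50),(280,65),(247,340),(22,325)]),
'rack':(.04,[(68,473),(196,522),(160,590),(38,530)]),'tip':(.05,[(240,478),(325,440),(378,568),(294,603)])}
B={'timer':(.018,[(297,478),(378,525),(350,580),(264,533)])}
for x0,D in ((100,A),(285,B)):
    for k,(z,p) in D.items():
        X=w('top',f(x0,p),z); e=np.roll(X,-1,0)-X
        print(k,'c',X.mean(0),'L',np.linalg.norm(e,axis=1),'ang',np.degrees(np.arctan2(e[:,1],e[:,0]))%180)
for k,z,p in (('beaker',.07,(339,266)),('dye',.062,(543,418)),('green',.062,(622,338)),('pink',.062,(652,433)),('dish',.045,(67,535)),('flask',.108,(627,155)),('wash',.15,(424,25))):
    X=w('top',f(285,[p]),z); print(k,X,np.linalg.norm(X[0,:2]),px('scene',X)/.7)
E
python3 m.py
```

```text
tank c [0.6668 0.065  0.065 ] L [0.1921 0.1061 0.194  0.111 ] ang [ 85.2319 176.0716  86.701  175.067 ]
psu c [0.6257 0.3375 0.075 ] L [0.1504 0.1783 0.1471 0.1805] ang [ 85.3129 175.27    86.1731 176.3213]
rack c [0.413  0.3644 0.04  ] L [0.0917 0.049  0.0907 0.0414] ang [ 70.2206 152.8218  65.4972 153.1674]
tip c [0.418  0.2346 0.05  ] L [0.0596 0.0883 0.0577 0.0869] ang [114.0953  23.8754 112.6917  25.1135]
timer c [ 0.413  -0.2481  0.018 ] L [0.0608 0.0402 0.0634 0.0419] ang [ 59.5295 151.4856  61.051  147.8684]
beaker [[ 0.5776 -0.2525  0.07  ]] 0.6303627758381739 [[281.9815 345.5379]]
dye [[ 0.4816 -0.3816  0.062 ]] 0.6144852138949866 [[198.1614 319.5875]]
green [[ 0.5323 -0.4353  0.062 ]] 0.687584354792605 [[167.9114 352.0567]]
pink [[ 0.4716 -0.452   0.062 ]] 0.6532222364669785 [[156.0769 324.5951]]
dish [[ 0.4101 -0.0809  0.045 ]] 0.41800987852336463 [[360.1236 256.2929]]
flask [[ 0.6409 -0.4267  0.108 ]] 0.769955186316987 [[167.5127 396.5123]]
wash [[ 0.71   -0.2913  0.15  ]] 0.7674155280514128 [[260.5244 402.3492]]
```

Request:
{"method": "apply_moves", "body": {"series": [[[2.7, 3.65, 0, 0, 0, 7.3, 8.5], [2.7, 3.65, 0, 0, 0, 7.3, 8.5], [2.7, 3.65, 0, 0, 0, 7.3, 8.5], [2.7, 3.65, 0, 0, 0, 7.3, 8.5], [2.7, 3.65, 0, 0, 0, 7.3, 8.5], [2.7, 3.65, 0, 0, 0, 7.3, 8.5], [2.7, 3.65, 0, 0, 0, 7.3, 8.5], [2.7, 3.65, 0, 0, 0, 0, 8.5], [2.7, 3.65, 0, 0, 0, 0, 8.5], [0, 4.9, 0, 0, 0, 0, 8.5], [0, 4.9, 0, 0, 0, 0, 8.5], [0, 4.9, 0, 0, 0, 0, 8.5], [0, 4.9, 0, 0, 0, 0, 8.5], [0, 4.9, 0, 0, 0, 0, 8.5], [0, 4.9, 0, 0, 0, 0, 8.5], [0, 4.9, 0, 0, 0, 0, 8.5], [0, 4.9, 0, 0, 0, 0, 8.5], [0, 4.9, 0, 0, 0, 0, 8.5], [0, 4.9, 0, 0, 0, 0, 8.5], [0, 4.9, 0, 0, 0, 0, 8.5]]]}}

```text
clock: 2.15
tool_pos: [0.3974, 0.3106, 0.2247]
tool_rot: [[0.378, 0.926, -0.002], [0.926, -0.378, 0.004], [0.003, -0.003, -1.0]]
contact_force: [1.2, -0.5, -0.1]
gripper_width: 0.994
```

```bash
python3 - <<'E'
from h import *
import pickle
C=cam('wrist'); pickle.dump(C,open('C1.pkl','wb')); im=shot('wrist')
cv2.imwrite('pics/w1.png',cv2.resize(im[:,:,::-1],(800,600),interpolation=cv2.INTER_CUBIC))
E
```

```text
(no output)
```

View pics/w1.png

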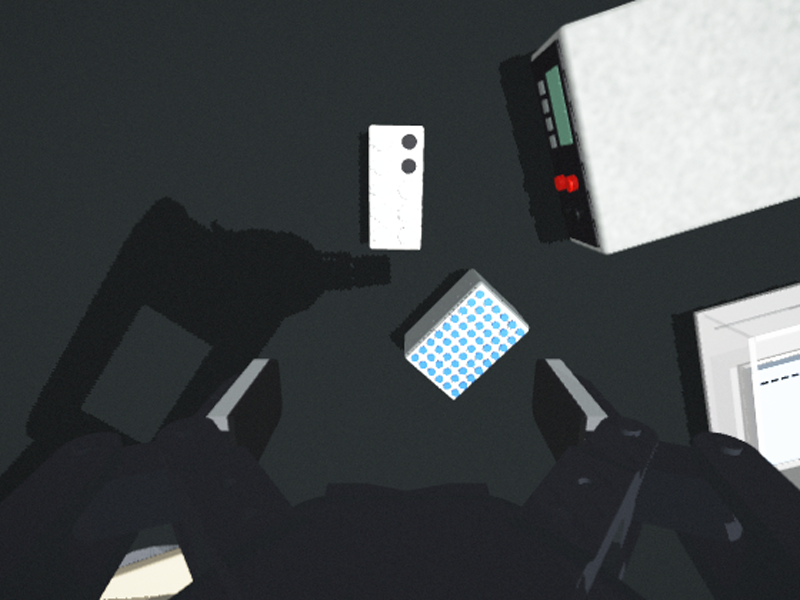

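The wrist view shows the rack top with corners (370,125), (424,127), (421,249), (370,248). The tip box top has corners (405,353), (482,282), (529,328), (454,399).

```bash
cat > m2.py <<'E'
from h import *
import pickle,sys
np.set_printoptions(precision=4,suppress=True)
def rep(C,k,z,p):
    X=w('wrist',(np.array(p,float)+.5)*.7-.5,z,C); e=np.roll(X,-1,0)-X
    print(k,'c',X.mean(0),'L',np.linalg.norm(e,axis=1),'ang',np.degrees(np.arctan2(e[:,1],e[:,0]))%180)
    return X
E
python3 - <<'E'
from m2 import *
C=pickle.load(open('C1.pkl','rb'))
rep(C,'rack',.04,[(370,125),(424,127),(421,249),(370,248)])
rep(C,'tip',.05,[(405,353),(482,282),(529,328),(454,399)])
E
```

```text
rack c [0.412  0.3662 0.04  ] L [0.039  0.0889 0.0396 0.0895] ang [155.8858  67.0139 156.8099  66.6082]
tip c [0.4195 0.2358 0.05  ] L [0.0836 0.0541 0.0851 0.0579] ang [ 22.7847 114.0212  25.3918 112.5385]
```

Request:
{"method": "apply_moves", "body": {"series": [[[0.75, 2.75, 0, 0, 0, -1, 7.5], [0.75, 2.75, 0, 0, 0, 0, 7.5], [0, 0, -4.5, 0, 0, 0, 7.5], [0, 0, -4.5, 0, 0, 0, 7.5], [0, 0, -4.5, 0, 0, 0, 7.5], [0, 0, 0, 0, 0, 0, 7.5], [0, 0, 0, 0, 0, 0, 7.5]]]}}

```text
clock: 2.9
tool_pos: [0.4089, 0.3787, 0.0853]
tool_rot: [[0.384, 0.923, -0.003], [0.923, -0.384, 0.008], [0.006, -0.006, -1.0]]
contact_force: [-0.0, -0.9, 1.3]
gripper_width: 0.877
```

Request:
{"method": "apply_moves", "body": {"series": [[[0.3, -1.3, 0, 0, 0, -0.7, 7.5], [0, 0, -3, 0, 0, 0, 7.5], [0, 0, -3, 0, 0, 0, 7.5], [0, 0, -1.2, 0, 0, 0, 7.5], [0, 0, 0, 0, 0, 0, 7.5], [0, 0, 0, 0, 0, 0, 7.5]]]}}

```text
clock: 3.5
tool_pos: [0.4224, 0.3677, 0.028]
tool_rot: [[0.399, 0.917, 0.015], [0.917, -0.399, 0.02], [0.025, 0.006, -1.0]]
contact_force: [0.6, 0.4, 0.2]
gripper_width: 0.881
```

```bash
python3 - <<'E'
from h import *
np.set_printoptions(precision=4,suppress=True)
C=cam('wrist');im=shot('wrist')
cv2.imwrite('pics/w2.png',cv2.resize(im[:,:,::-1],(800,600),interpolation=cv2.INTER_CUBIC))
print(manip.get_obs())
E
```

```text
{'clock': 3.55, 'q': array([ 35.5144,  11.1996, 103.5026,   0.4821,  63.8764,  58.8022]), 'joint_velocities': array([ 0.3934, -0.1009, -0.0463,  0.0992, -0.4281,  0.0854]), 'joint_efforts': array([  0.0746, -52.6975, -42.4603,   0.0909,  -0.1207,  -0.0009]), 'tool_pos': array([0.4227, 0.3679, 0.0283]), 'tool_rot': array([[ 0.3985,  0.917 ,  0.0158],
       [ 0.9168, -0.3987,  0.0206],
       [ 0.0252,  0.0063, -0.9997]]), 'contact_force': array([0.312 , 0.4367, 0.0778]), 'ft_torque': array([ 0.0173, -0.0378,  0.0207]), 'gripper_width': 0.8806275706114618}
```

View pics/w2.png

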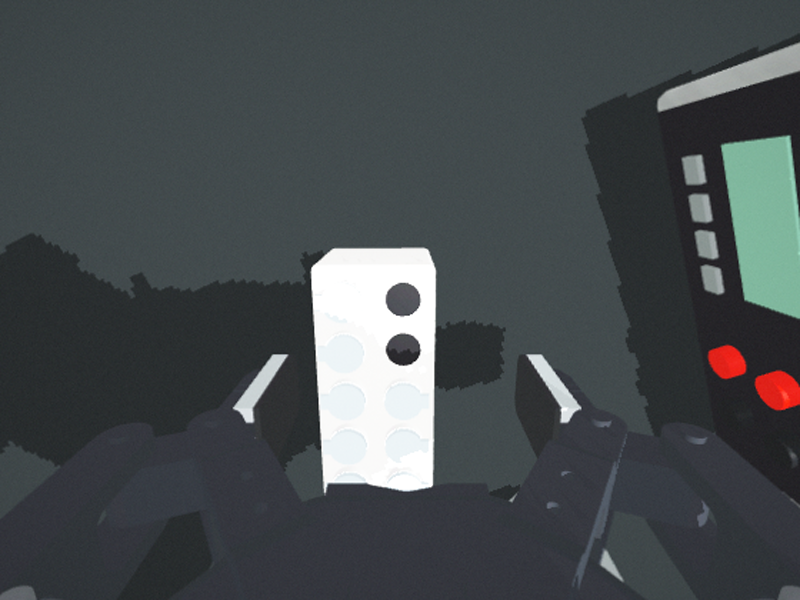

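Request:
{"method": "apply_moves", "body": {"series": [[[-1.05, -0.2, 0, -1.2, 0.9, 0.3, 7.5], [0, 0, -1, 0, 0, 0, 7.5], [0, 0, -1, 0, 0, 0, 7.5], [0, 0, 0, 0, 0, 0, 7.5], [0, 0, 0, 0, 0, 0, 7.5]]]}}

```text
clock: 4.05
tool_pos: [0.413, 0.3675, 0.0104]
tool_rot: [[0.393, 0.92, 0.003], [0.92, -0.393, 0.001], [0.002, 0.002, -1.0]]
contact_force: [0.4, 0.5, -0.2]
gripper_width: 0.879
```

```bash
cat > go.py <<'E'
import sys
from h import *
from scipy.spatial.transform import Rotation as Ro
# usage: go.py x y z yaw(of tool x axis, mod 180) -> shift cm, turn deg
x,y,z,a=map(float,sys.argv[1:5]); o=manip.get_obs(); R=np.array(o['tool_rot']).reshape(3,3)
best=min((Ro.from_matrix(np.array([[np.cos(b),np.sin(b),0],[np.sin(b),-np.cos(b),0],[0,0,-1]])@R.T).as_rotvec(degrees=True) for b in np.radians([a,a+180])),key=np.linalg.norm)
print('shift',np.round((np.array([x,y,z])-o['tool_pos'])*100,2),'turn',np.round(best,2),'w',round(o['gripper_width'],3),'q',np.round(o['q'],0),'F',np.round(o['contact_force'],1))
E
python3 go.py .412 .3655 .008 66.7
```

```text
shift [-0.1  -0.2  -0.24] turn [-0.05  0.17 -0.18] w 0.879 q [ 36.  13. 104.  -0.  63.  60.] F [ 0.4  0.5 -0.2]
```

Request:
{"method": "apply_moves", "body": {"series": [[[-0.1, -0.2, -0.2, 0, 0, 0, 7.5], [0, 0, 0, 0, 0, 0, 3], [0, 0, 0, 0, 0, 0, 3], [0, 0, 0, 0, 0, 0, 3], [0, 0, 0, 0, 0, 0, 3], [0, 0, 0, 0, 0, 0, 3], [0, 0, 0, 0, 0, 0, 3], [0, 0, 0, 0, 0, 0, 3]]]}}

```text
clock: 4.85
tool_pos: [0.4118, 0.365, 0.0081]
tool_rot: [[0.393, 0.92, 0.002], [0.92, -0.393, 0.001], [0.001, 0.002, -1.0]]
contact_force: [-0.6, 0.1, -1.3]
gripper_width: 0.458
```

```bash
python3 go.py .542 .074 .1 85.9
```

```text
shift [ 13.02 -29.1    9.19] turn [-0.06  0.14 19.04] w 0.458 q [ 36.  13. 104.  -0.  63.  59.] F [-0.6  0.1 -1.3]
```

Request:
{"method": "apply_moves", "body": {"series": [[[0, 0, 2, 0, 0, 0, 3], [0, 0, 3.5, 0, 0, 0, 3], [0, 0, 3, 0, 0, 0, 3], [0.6, -1.5, 1, 0, 0, 3, 3], [1.3, -3, 0, 0, 0, 3, 3], [1.6, -3.7, 0, 0, 0, 3, 3], [1.6, -3.7, 0, 0, 0, 3, 3], [1.6, -3.7, 0, 0, 0, 3, 3], [1.6, -3.7, 0, 0, 0, 2, 3], [1.3, -3, 0, 0, 0, 1, 3], [1, -2.4, 0, 0, 0, 0, 3], [0.5, -1.2, 0, 0, 0, 0, 3], [0.2, -0.5, 0, 0, 0, 0, 3], [0, 0, 0, 0, 0, 0, 3]]]}}

```text
clock: 6.25
tool_pos: [0.5255, 0.0909, 0.1065]
tool_rot: [[0.073, 0.997, 0.003], [0.997, -0.073, -0.0], [0.0, 0.004, -1.0]]
contact_force: [-0.2, 0.1, -2.0]
gripper_width: 0.46
```

```bash
python3 go.py .5421 .0739 .009 85.9
```

```text
shift [ 1.66 -1.7  -9.75] turn [0.01 0.2  0.11] w 0.46 q [  4.   3. 104.  -0.  73.   9.] F [-0.2  0.1 -2. ]
```

```bash
python3 - <<'E'
from m2 import *
C=cam('wrist'); pickle.dump(C,open('C3.pkl','wb'));im=shot('wrist')
cv2.imwrite('pics/w3.png',cv2.resize(im[:,:,::-1],(800,600),interpolation=cv2.INTER_CUBIC))
E
```

```text
(no output)
```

View pics/w3.png

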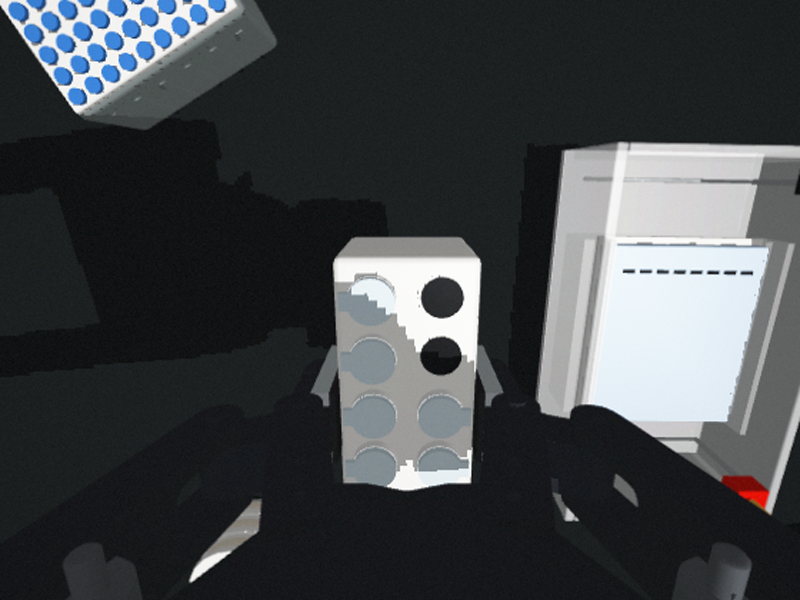

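```bash
python3 - <<'E'
from m2 import *
C=pickle.load(open('C3.pkl','rb'))
X=w('wrist',(np.array([(565,150),(553,270),(540,410),(627,143)],float)+.5)*.7-.5,[0,0,0,.065],C);print(X)
e=X[2]-X[0];print(np.degrees(np.arctan2(e[1],e[0]))%180)
a=np.radians(-4.1);ux=np.array([np.cos(a),np.sin(a)]);uy=np.array([-ux[1],ux[0]]);T=np.array([.6668,.065])
print(px('wrist',[list(T-.055*ux+.095*uy)+[z] for z in(0,.065)]+[list(T-.055*ux-.0*uy)+[0]],C)/.7, T-.055*ux+.095*uy)
E
```

```text
[[ 0.6207  0.1645  0.    ]
 [ 0.6153  0.0963 -0.    ]
 [ 0.6086  0.002   0.    ]
 [ 0.6228  0.1637  0.065 ]]
85.77195392734573
[[561.2859 151.6083]
 [616.9601 143.6333]
 [546.4653 313.3467]] [0.6187 0.1637]
```

Request:
{"method": "apply_moves", "body": {"series": [[[1, -1, 0, 0, 0.2, 0, 3], [0.6, -0.5, -2, 0, 0, 0, 3], [0, 0, -3, 0, 0, 0, 3], [0, 0, -2, 0, 0, 0, 3], [0, 0, -0.7, 0, 0, 0, 3], [0, 0, 0, 0, 0, 0, 3], [0, 0, 0, 0, 0, 0, 3]]]}}

```text
clock: 7.0
tool_pos: [0.5445, 0.0805, 0.0293]
tool_rot: [[0.064, 0.998, 0.003], [0.998, -0.064, 0.001], [0.001, 0.003, -1.0]]
contact_force: [0.3, -0.7, -0.8]
gripper_width: 0.461
```

```bash
python3 go.py .543 .0745 .0085 85.8
```

```text
shift [-0.15 -0.6  -2.08] turn [-0.05  0.19 -0.52] w 0.461 q [  3.  11. 104.   0.  65.   7.] F [ 0.3 -0.7 -0.8]
```

Request:
{"method": "apply_moves", "body": {"series": [[[-0.15, -0.6, 0, 0, 0.2, -0.5, 3], [0, 0, -1, 0, 0, 0, 3], [0, 0, -0.7, 0, 0, 0, 3], [0, 0, -0.2, 0, 0, 0, 3], [0, 0, 0, 0, 0, 0, 3]]]}}

```text
clock: 7.5
tool_pos: [0.5455, 0.0742, 0.0123]
tool_rot: [[0.073, 0.997, 0.005], [0.997, -0.073, 0.001], [0.002, 0.005, -1.0]]
contact_force: [-0.1, 0.4, -1.0]
gripper_width: 0.46
```

```bash
python3 go.py .543 .0745 .0085 85.8
```

```text
shift [-0.25  0.03 -0.38] turn [-0.06  0.31  0.  ] w 0.46 q [  2.  12. 104.   0.  63.   7.] F [-0.1  0.4 -1. ]
```

Request:
{"method": "apply_moves", "body": {"series": [[[-0.25, 0, -0.15, 0, 0.3, 0, 3], [0, 0, -0.15, 0, 0, 0, 3], [0, 0, -0.1, 0, 0, 0, 3], [0, 0, 0, 0, 0, 0, 3], [0, 0, 0, 0, 0, 0, 3]]]}}

```text
clock: 8.0
tool_pos: [0.543, 0.0743, 0.0082]
tool_rot: [[0.073, 0.997, -0.0], [0.997, -0.073, 0.001], [0.001, -0.0, -1.0]]
contact_force: [-0.6, 0.3, -1.2]
gripper_width: 0.461
```

```bash
python3 go.py .543 .0745 .0085 85.8
```

```text
shift [0.   0.02 0.03] turn [-0.07 -0.   -0.01] w 0.461 q [  2.  13. 104.   0.  63.   7.] F [-0.6  0.3 -1.2]
```

Request:
{"method": "apply_moves", "body": {"series": [[[0, 0, 0, 0, 0, 0, 6.5], [0, 0, 0, 0, 0, 0, 6.5], [0, 0, 0, 0, 0, 0, 6.5], [0, 0, 0, 0, 0, 0, 6.5], [0, 0, 2, 0, 0, 0, 6.5], [0, 0, 3, 0, 0, 0, 6.5], [0, 0, 3.5, 0, 0, 0, 7.5], [-0.8, 1, 3, 0, 0, -5, 8.5], [-1.6, 2, 0, 0, 0, -8, 8.5], [-2, 2.5, 0, 0, 0, -8, 8.5], [-2, 2.5, 0, 0, 0, -8, 8.5], [-2, 2.5, 0, 0, 0, -8, 8.5], [-1.6, 2, 0, 0, 0, -8, 8.5], [-1, 1.5, 0, 0, 0, -8, 8.5], [-0.5, 0.6, 0, 0, 0, -5, 8.5], [0, 0, 0, 0, 0, -2, 8.5], [0, 0, 0, 0, 0, 0, 8.5], [0, 0, 0, 0, 0, 0, 8.5]]]}}

```text
clock: 9.8
tool_pos: [0.4239, 0.2257, 0.1313]
tool_rot: [[0.918, 0.396, 0.009], [0.396, -0.918, 0.002], [0.009, 0.002, -1.0]]
contact_force: [0.0, -0.2, 0.5]
gripper_width: 0.996
```

```bash
python3 go.py .4195 .2355 .010 23.9
```

```text
shift [ -0.44   0.98 -12.13] turn [-0.11  0.53  0.59] w 0.996 q [ 22.  -8. 111.  -0.  76.  89.] F [ 0.  -0.2  0.5]
```

Request:
{"method": "apply_moves", "body": {"series": [[[-0.4, 0.95, 0, 0, 0.5, 0.5, 8.5], [0, 0, -2, 0, 0, 0, 8.5], [0, 0, -3, 0, 0, 0, 8.5], [0, 0, -2, 0, 0, 0, 8.5], [0, 0, 0, 0, 0, 0, 8.5], [0, 0, 0, 0, 0, 0, 8.5]]]}}

```text
clock: 10.4
tool_pos: [0.4209, 0.2374, 0.0612]
tool_rot: [[0.913, 0.408, 0.001], [0.408, -0.913, 0.004], [0.003, -0.003, -1.0]]
contact_force: [-1.0, 1.0, 0.2]
gripper_width: 0.992
```

```bash
python3 go.py .4195 .2355 .010 23.9
```

```text
shift [-0.14 -0.19 -5.12] turn [-0.24  0.08 -0.16] w 0.992 q [ 23.  -2. 114.   0.  68.  89.] F [-1.   1.   0.2]
```

Request:
{"method": "apply_moves", "body": {"series": [[[-0.1, -0.2, -1.5, 0, 0, 0, 8.5], [0, 0, -2, 0, 0, 0, 8.5], [0, 0, -1.2, 0, 0, 0, 8.5], [0, 0, -0.4, 0, 0, 0, 8.5], [0, 0, 0, 0, 0, 0, 8.5], [0, 0, 0, 0, 0, 0, 8.5]]]}}

```text
clock: 11.0
tool_pos: [0.4228, 0.2366, 0.0114]
tool_rot: [[0.913, 0.408, 0.007], [0.408, -0.913, 0.007], [0.009, -0.003, -1.0]]
contact_force: [-0.4, -0.4, -0.3]
gripper_width: 0.996
```

```bash
python3 go.py .4195 .2355 .010 23.9
```

```text
shift [-0.33 -0.11 -0.14] turn [-0.39  0.41 -0.2 ] w 0.996 q [ 23.   3. 115.   0.  62.  89.] F [-0.4 -0.4 -0.3]
```

Request:
{"method": "apply_moves", "body": {"series": [[[-0.3, -0.1, -0.1, -0.4, 0.4, -0.2, 8.5], [0, 0, 0, 0, 0, 0, 5], [0, 0, 0, 0, 0, 0, 5], [0, 0, 0, 0, 0, 0, 5], [0, 0, 0, 0, 0, 0, 5], [0, 0, 0, 0, 0, 0, 5], [0, 0, 0, 0, 0, 0, 5]]]}}

```text
clock: 11.7
tool_pos: [0.4212, 0.2363, 0.0126]
tool_rot: [[0.914, 0.405, 0.003], [0.405, -0.914, 0.001], [0.003, 0.0, -1.0]]
contact_force: [-0.2, -0.4, -1.5]
gripper_width: 0.671
```

```bash
python3 go.py .4195 .2355 .010 23.9; python3 -c "
import numpy as np
a=np.radians(-4.2);ux=np.array([np.cos(a),np.sin(a)]);uy=np.array([-ux[1],ux[0]]);T=np.array([.668,.0655])
for p in [(-.125,0),(-.125,-.164),(-.125,-.09),(-.024,-.164)]: print(T+p[0]*ux+p[1]*uy)"
```

```text
shift [-0.17 -0.08 -0.26] turn [-0.05  0.17  0.01] w 0.671 q [ 23.   3. 115.  -0.  62.  89.] F [-0.2 -0.4 -1.5]
[0.54333569 0.07465477]
[ 0.53132463 -0.0889048 ]
[ 0.53674425 -0.01510353]
[ 0.63205339 -0.09630186]
```

Request:
{"method": "apply_moves", "body": {"series": [[[0, 0, 2, 0, 0, 0, 5], [0, 0, 3.5, 0, 0, 0, 5], [0, 0, 3, 0, 0, 0, 5], [0.5, -1.5, 1, 0, 0, -2, 5], [1, -3, 0, 0, 0, -4, 5], [1.3, -3.7, 0, 0, 0, -4, 5], [1.3, -3.7, 0, 0, 0, -4, 5], [1.3, -3.7, 0, 0, 0, -4, 5], [1.3, -3.7, 0, 0, 0, -4, 5], [1.3, -3.7, 0, 0, 0, -3, 5], [1.2, -3.4, 0, 0, 0, -2, 5], [1, -2.5, 0, 0, 0, -1, 5], [0.5, -1.2, 0, 0, 0, 0, 5], [0, -0.4, 0, 0, 0, 0, 5], [0, 0, 0, 0, 0, 0, 5], [0, 0, 0, 0, 0, 0, 5]]]}}

```text
clock: 13.3
tool_pos: [0.5264, -0.0802, 0.1091]
tool_rot: [[0.996, -0.088, -0.001], [-0.088, -0.996, 0.002], [-0.001, -0.001, -1.0]]
contact_force: [-0.4, 0.4, -1.6]
gripper_width: 0.672
```

```bash
python3 go.py .5328 -.0889 .0128 -4.2
```

```text
shift [ 0.64 -0.87 -9.63] turn [-0.09 -0.04  0.83] w 0.672 q [-14.   2. 104.   0.  74.  81.] F [-0.4  0.4 -1.6]
```

Request:
{"method": "apply_moves", "body": {"series": [[[0.6, -0.85, 0, 0, 0, 0.8, 5], [0, 0, -2, 0, 0, 0, 5], [0, 0, -3, 0, 0, 0, 5], [0, 0, -2, 0, 0, 0, 5], [0, 0, -1, 0, 0, 0, 5], [0, 0, 0, 0, 0, 0, 5], [0, 0, 0, 0, 0, 0, 5]]]}}

```text
clock: 14.0
tool_pos: [0.5353, -0.0855, 0.0291]
tool_rot: [[0.998, -0.061, 0.004], [-0.061, -0.998, 0.001], [0.004, -0.001, -1.0]]
contact_force: [0.1, -0.3, -1.4]
gripper_width: 0.668
```

```bash
python3 go.py .5328 -.0889 .0128 -4.2
```

```text
shift [-0.25 -0.34 -1.63] turn [-0.05  0.23 -0.72] w 0.668 q [-15.  10. 105.   0.  65.  79.] F [ 0.1 -0.3 -1.4]
```

Request:
{"method": "apply_moves", "body": {"series": [[[-0.25, -0.35, 0, 0, 0.2, -0.7, 5], [0, 0, -0.7, 0, 0, 0, 5], [0, 0, -0.5, 0, 0, 0, 5], [0, 0, -0.2, 0, 0, 0, 5], [0, 0, 0, 0, 0, 0, 5]]]}}

```text
clock: 14.5
tool_pos: [0.5353, -0.09, 0.0177]
tool_rot: [[0.997, -0.073, 0.006], [-0.073, -0.997, -0.001], [0.006, 0.0, -1.0]]
contact_force: [0.6, 0.0, -1.4]
gripper_width: 0.672
```

```bash
python3 go.py .5328 -.0889 .0128 -4.2
```

```text
shift [-0.25  0.11 -0.49] turn [0.05 0.34 0.01] w 0.672 q [-15.  11. 105.   0.  64.  79.] F [ 0.6  0.  -1.4]
```

Request:
{"method": "apply_moves", "body": {"series": [[[-0.25, 0.1, -0.2, 0, 0.3, 0, 5], [0, 0, -0.2, 0, 0, 0, 5], [0, 0, -0.1, 0, 0, 0, 5], [0, 0, 0, 0, 0, 0, 5], [0, 0, 0, 0, 0, 0, 5]]]}}

```text
clock: 15.0
tool_pos: [0.5327, -0.0889, 0.0125]
tool_rot: [[0.997, -0.073, 0.0], [-0.073, -0.997, -0.001], [0.001, 0.001, -1.0]]
contact_force: [-0.2, -0.1, -1.3]
gripper_width: 0.667
```

```bash
python3 go.py .5328 -.0889 .0128 -4.2
```

```text
shift [0.01 0.   0.03] turn [0.05 0.03 0.  ] w 0.667 q [-15.  11. 106.  -0.  63.  79.] F [-0.2 -0.1 -1.3]
```

Request:
{"method": "apply_moves", "body": {"series": [[[0, 0, 0, 0, 0, 0, 7.5], [0, 0, 0, 0, 0, 0, 7.5], [0, 0, 0, 0, 0, 0, 7.5], [0, 0, 0, 0, 0, 0, 7.5], [0, 0, 2, 0, 0, 0, 7.5], [0, 0, 3, 0, 0, 0, 7.5], [0, 0, 3.5, 0, 0, 0, 7.5], [-0.3, -1.5, 4, 0, 0, 5, 7.5], [-0.6, -3, 2, 0, 0, 8, 7], [-0.6, -3.5, 0, 0, 0, 8, 7], [-0.6, -4, 0, 0, 0, 8, 7], [-0.6, -4, 0, 0, 0, 8, 7], [-0.6, -4, 0, 0, 0, 8, 7], [-0.6, -3.5, 0, 0, 0, 8, 7], [-0.6, -2.5, 0, 0, 0, 8, 7], [-0.3, -1.2, 0, 0, 0, 8, 7], [0, -0.4, 0, 0, 0, 8, 7], [0, 0, 0, 0, 0, 7, 7], [0, 0, 0, 0, 0, 4, 7], [0, 0, 0, 0, 0, 0, 7]]]}}

```text
clock: 17.0
tool_pos: [0.4801, -0.3775, 0.1666]
tool_rot: [[0.044, 0.999, 0.01], [0.999, -0.044, -0.002], [-0.001, 0.01, -1.0]]
contact_force: [0.1, 0.9, 0.1]
gripper_width: 0.823
```

```bash
python3 go.py .4816 -.3816 .005 85.8; python3 - <<'E'
from m2 import *
C=cam('wrist'); pickle.dump(C,open('C4.pkl','wb'));im=shot('wrist')
cv2.imwrite('pics/w4.png',cv2.resize(im[:,:,::-1],(800,600),interpolation=cv2.INTER_CUBIC))
E
```

```text
shift [  0.15  -0.41 -16.16] turn [ 0.1   0.57 -1.69] w 0.823 q [-43.  11.  88.   0.  80. -41.] F [0.1 0.9 0.1]
```

View pics/w4.png

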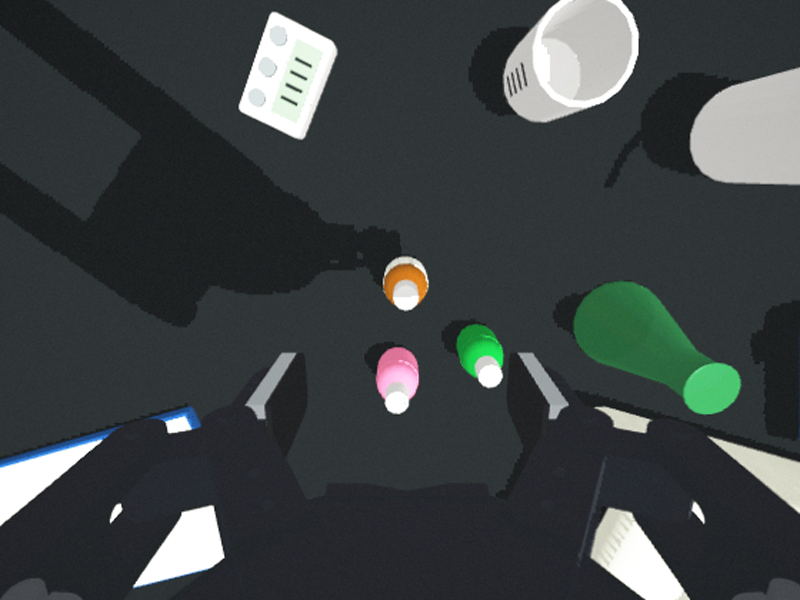

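The close wrist view confirms the amber bottle, cap at (405,295). Pink (397,400) and green (488,372) are kept apart from it. The timer shows in full, and the beaker rim is at about (586,52).

```bash
python3 - <<'E'
from m2 import *
C=pickle.load(open('C4.pkl','rb'))
rep(C,'timer',.018,[(277,12),(337,45),(301,139),(239,106)])
print(w('wrist',(np.array([(405,295),(406,271),(586,52)],float)+.5)*.7-.5,[.062,.03,.07],C))
E
```

```text
timer c [ 0.4141 -0.2491  0.018 ] L [0.0394 0.0601 0.0427 0.0594] ang [150.8642  62.4085 150.0495  59.29  ]
[[ 0.4809 -0.3808  0.062 ]
 [ 0.4821 -0.3732  0.03  ]
 [ 0.5783 -0.2546  0.07  ]]
```

Request:
{"method": "apply_moves", "body": {"series": [[[0.1, -0.4, 0, 0, 0.6, -1.7, 6.5], [0, 0, -3, 0, 0, 0, 6.5], [0, 0, -4, 0, 0, 0, 6.5], [0, 0, -3, 0, 0, 0, 6.5], [0, 0, -1.5, 0, 0, 0, 6.5], [0, 0, 0, 0, 0, 0, 6.5], [0, 0, 0, 0, 0, 0, 6.5]]]}}

```text
clock: 17.75
tool_pos: [0.483, -0.3818, 0.0518]
tool_rot: [[0.091, 0.996, 0.004], [0.996, -0.091, -0.006], [-0.006, 0.004, -1.0]]
contact_force: [-0.5, 0.7, -0.7]
gripper_width: 0.759
```

```bash
python3 go.py .481 -.381 .006 85.8
```

```text
shift [-0.2   0.08 -4.58] turn [0.34 0.21 1.  ] w 0.759 q [-43.  18.  92.  -0.  69. -38.] F [-0.5  0.7 -0.7]
```

Request:
{"method": "apply_moves", "body": {"series": [[[-0.2, 0.1, -1, 0.3, 0.2, 1, 6.5], [0, 0, -1.8, 0, 0, 0, 6.5], [0, 0, -1.2, 0, 0, 0, 6.5], [0, 0, -0.4, 0, 0, 0, 6.5], [0, 0, 0, 0, 0, 0, 6.5], [0, 0, 0, 0, 0, 0, 6.5]]]}}

```text
clock: 18.35
tool_pos: [0.4846, -0.3844, 0.0129]
tool_rot: [[0.071, 0.997, 0.008], [0.997, -0.071, -0.008], [-0.007, 0.008, -1.0]]
contact_force: [0.2, -0.7, 0.6]
gripper_width: 0.762
```

```bash
python3 go.py .481 -.381 .006 85.8
```

```text
shift [-0.36  0.34 -0.69] turn [ 0.43  0.44 -0.13] w 0.762 q [-43.  21.  93.  -0.  65. -39.] F [ 0.2 -0.7  0.6]
```

Request:
{"method": "apply_moves", "body": {"series": [[[-0.35, 0.35, -0.4, 0.4, 0.4, 0, 6.5], [0, 0, -0.3, 0, 0, 0, 6.5], [0, 0, 0, 0, 0, 0, 6.5], [0, 0, 0, 0, 0, 0, 2], [0, 0, 0, 0, 0, 0, 2], [0, 0, 0, 0, 0, 0, 2], [0, 0, 0, 0, 0, 0, 2], [0, 0, 0, 0, 0, 0, 2], [0, 0, 0, 0, 0, 0, 2], [0, 0, 0, 0, 0, 0, 2]]]}}

```text
clock: 19.35
tool_pos: [0.482, -0.3816, 0.0078]
tool_rot: [[0.071, 0.997, 0.003], [0.997, -0.071, -0.002], [-0.002, 0.003, -1.0]]
contact_force: [-0.3, -0.6, -0.4]
gripper_width: 0.333
```

```bash
python3 go.py .5367 -.0151 .1 85.8
```

```text
shift [ 5.47 36.65  9.22] turn [ 0.12  0.15 -0.14] w 0.333 q [-43.  22.  93.   0.  65. -39.] F [-0.3 -0.6 -0.4]
```

Request:
{"method": "apply_moves", "body": {"series": [[[0, 0, 2, 0, 0, 0, 2], [0, 0, 3.5, 0, 0, 0, 2], [0, 0, 3, 0, 0, 0, 2], [0.2, 1.5, 1.5, 0, 0, 0, 2], [0.5, 3, 0, 0, 0, 0, 2], [0.6, 4, 0, 0, 0, 0, 2], [0.6, 4, 0, 0, 0, 0, 2], [0.6, 4, 0, 0, 0, 0, 2], [0.6, 4, 0, 0, 0, 0, 2], [0.6, 4, 0, 0, 0, 0, 2], [0.6, 4, 0, 0, 0, 0, 2], [0.5, 3.2, 0, 0, 0, 0, 2], [0.3, 2, 0, 0, 0, 0, 2], [0.2, 1, 0, 0, 0, 0, 2], [0, 0.4, 0, 0, 0, 0, 2], [0, 0, 0, 0, 0, 0, 2], [0, 0, 0, 0, 0, 0, 2]]]}}

```text
clock: 21.05
tool_pos: [0.5332, -0.0186, 0.1118]
tool_rot: [[0.074, 0.997, 0.005], [0.997, -0.074, -0.003], [-0.002, 0.005, -1.0]]
contact_force: [0.2, 0.5, -0.5]
gripper_width: 0.335
```

```bash
python3 go.py .5367 -.0151 .0078 85.8;  python3 - <<'E'
from m2 import *
C=cam('wrist'); pickle.dump(C,open('C5.pkl','wb'));im=shot('wrist')
cv2.imwrite('pics/w5.png',cv2.resize(im[:,:,::-1],(800,600),interpolation=cv2.INTER_CUBIC))
E
```

```text
shift [  0.35   0.35 -10.4 ] turn [0.15 0.26 0.06] w 0.335 q [ -7.   2. 104.  -0.  74.  -3.] F [ 0.2  0.5 -0.5]
```

View pics/w5.png

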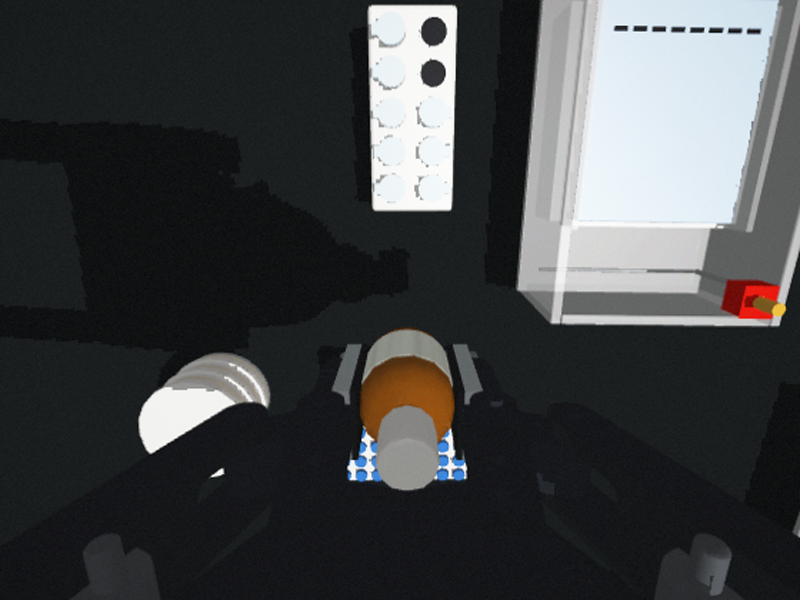

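```bash
python3 - <<'E'
from m2 import *
C=pickle.load(open('C5.pkl','rb'))
rep(C,'rack',.04,[(370,5),(456,6),(451,210),(373,209)])
X=w('wrist',(np.array([(519,290),(540,0),(552,322),(780,325)],float)+.5)*.7-.5,[0,0,.065,.065],C);print(X)
e=X[0]-X[1];print(np.degrees(np.arctan2(e[1],e[0]))%180);e=X[3]-X[2];print(np.degrees(np.arctan2(e[1],e[0])),np.hypot(*e[:2]))
E
```

```text
rack c [0.5442 0.0754 0.04  ] L [0.038  0.0888 0.0387 0.0887] ang [175.3186  85.9796 175.0844  85.477 ]
[[ 0.6041 -0.0261  0.    ]
 [ 0.6155  0.1306  0.    ]
 [ 0.603  -0.0239  0.065 ]
 [ 0.7118 -0.0336  0.065 ]]
85.84310025615171
-5.0772678135410505 0.10922243466786981
```

Request:
{"method": "apply_moves", "body": {"series": [[[0.3, 0.35, 0, 0, 0.2, 0, 2], [0, 0, -2.5, 0, 0, 0, 2], [0, 0, -3, 0, 0, 0, 2], [0, 0, -2, 0, 0, 0, 2], [0, 0, -0.8, 0, 0, 0, 2], [0, 0, 0, 0, 0, 0, 2], [0, 0, 0, 0, 0, 0, 2]]]}}

```text
clock: 21.8
tool_pos: [0.5389, -0.0195, 0.0286]
tool_rot: [[0.082, 0.997, 0.005], [0.997, -0.082, -0.004], [-0.003, 0.005, -1.0]]
contact_force: [0.2, -0.3, 0.5]
gripper_width: 0.332
```

```bash
python3 go.py .5372 -.0150 .0080 85.8
```

```text
shift [-0.17  0.45 -2.06] turn [0.21 0.27 0.5 ] w 0.332 q [ -7.   9. 106.  -0.  65.  -3.] F [ 0.2 -0.3  0.5]
```

Request:
{"method": "apply_moves", "body": {"series": [[[-0.15, 0.45, 0, 0.2, 0.2, 0.5, 2], [0, 0, -1, 0, 0, 0, 2], [0, 0, -0.7, 0, 0, 0, 2], [0, 0, -0.2, 0, 0, 0, 2], [0, 0, 0, 0, 0, 0, 2], [0, 0, 0, 0, 0, 0, 2]]]}}

```text
clock: 22.4
tool_pos: [0.5401, -0.0149, 0.0116]
tool_rot: [[0.072, 0.997, 0.007], [0.997, -0.072, -0.001], [-0.0, 0.007, -1.0]]
contact_force: [0.4, -0.7, -0.7]
gripper_width: 0.332
```

```bash
python3 go.py .5372 -.0150 .0080 85.8
```

```text
shift [-0.29 -0.01 -0.36] turn [ 0.04  0.38 -0.05] w 0.332 q [ -7.  11. 106.   0.  63.  -3.] F [ 0.4 -0.7 -0.7]
```

Request:
{"method": "apply_moves", "body": {"series": [[[-0.3, 0, -0.2, 0, 0.4, 0, 2], [0, 0, -0.15, 0, 0, 0, 2], [0, 0, 0, 0, 0, 0, 2], [0, 0, 0, 0, 0, 0, 2]]]}}

```text
clock: 22.8
tool_pos: [0.537, -0.015, 0.0082]
tool_rot: [[0.072, 0.997, -0.001], [0.997, -0.072, -0.001], [-0.001, -0.0, -1.0]]
contact_force: [-0.9, 0.2, -0.4]
gripper_width: 0.326
```

```bash
python3 go.py .5372 -.0150 .0080 85.8
```

```text
shift [ 0.02  0.   -0.02] turn [ 0.04 -0.03 -0.05] w 0.326 q [ -7.  11. 106.  -0.  63.  -3.] F [-0.9  0.2 -0.4]
```

Request:
{"method": "apply_moves", "body": {"series": [[[0, 0, 0, 0, 0, 0, 5.5], [0, 0, 0, 0, 0, 0, 5.5], [0, 0, 0, 0, 0, 0, 5.5], [0, 0, 0, 0, 0, 0, 5.5], [0, 0, 2, 0, 0, 0, 5.5], [0, 0, 3.5, 0, 0, 0, 5.5], [0, 0, 4, 0, 0, 0, 5.5], [0.3, -1.5, 4, 0, 0, -5, 7.5], [0.6, -3, 1, 0, 0, -8, 8.5], [0.6, -3.5, 0, 0, 0, -8, 8.5], [0.6, -3.5, 0, 0, 0, -8, 8.5], [0.6, -3.5, 0, 0, 0, -8, 8.5], [0.6, -3.5, 0, 0, 0, -8, 8.5], [0.4, -2.5, 0, 0, 0, -8, 8.5], [0.2, -1.5, 0, 0, 0, -8, 8.5], [0, -0.7, 0, 0, 0, -8, 8.5], [0, 0, 0, 0, 0, -8, 8.5], [0, 0, 0, 0, 0, -7, 8.5], [0, 0, 0, 0, 0, -4, 8.5], [0, 0, 0, 0, 0, 0, 8.5]]]}}

```text
clock: 24.8
tool_pos: [0.5747, -0.258, 0.1605]
tool_rot: [[0.995, -0.101, 0.004], [-0.101, -0.995, -0.003], [0.004, 0.003, -1.0]]
contact_force: [-0.4, -0.1, 0.6]
gripper_width: 0.994
```

```bash
python3 go.py .578 -.2535 .018 -4.2
```

```text
shift [  0.33   0.45 -14.25] turn [0.18 0.22 1.59] w 0.994 q [-29.  14.  85.  -0.  80.  67.] F [-0.4 -0.1  0.6]
```

Request:
{"method": "apply_moves", "body": {"series": [[[0.3, 0.45, 0, 0.2, 0.2, 1.6, 8.5], [0, 0, -2, 0, 0, 0, 8.5], [0, 0, -3, 0, 0, 0, 8.5], [0, 0, -2, 0, 0, 0, 8.5], [0, 0, 0, 0, 0, 0, 8.5], [0, 0, 0, 0, 0, 0, 8.5]]]}}

```text
clock: 25.4
tool_pos: [0.5798, -0.2519, 0.0907]
tool_rot: [[0.999, -0.052, 0.003], [-0.052, -0.999, 0.0], [0.003, -0.0, -1.0]]
contact_force: [0.5, 0.5, 0.4]
gripper_width: 0.998
```

```bash
python3 go.py .578 -.2535 .018 -4.2
```

```text
shift [-0.18 -0.16 -7.27] turn [-0.01  0.17 -1.24] w 0.998 q [-28.  18.  88.   0.  74.  65.] F [0.5 0.5 0.4]
```

Request:
{"method": "apply_moves", "body": {"series": [[[-0.2, -0.15, 0, 0, 0.2, -1.2, 8.5], [0, 0, -2, 0, 0, 0, 8.5], [0, 0, -2.5, 0, 0, 0, 8.5], [0, 0, -1.7, 0, 0, 0, 8.5], [0, 0, -0.5, 0, 0, 0, 8.5], [0, 0, 0, 0, 0, 0, 8.5], [0, 0, 0, 0, 0, 0, 8.5]]]}}

```text
clock: 26.1
tool_pos: [0.5832, -0.2564, 0.0318]
tool_rot: [[0.997, -0.073, 0.011], [-0.073, -0.997, -0.006], [0.011, 0.005, -1.0]]
contact_force: [-0.6, -0.8, -0.5]
gripper_width: 0.992
```

```bash
python3 go.py .578 -.2535 .018 -4.2
```

```text
shift [-0.52  0.29 -1.38] turn [0.36 0.6  0.01] w 0.992 q [-28.  22.  90.  -0.  67.  66.] F [-0.6 -0.8 -0.5]
```

Request:
{"method": "apply_moves", "body": {"series": [[[-0.5, 0.3, 0, 0.4, 0.6, 0, 8.5], [0, 0, -0.6, 0, 0, 0, 8.5], [0, 0, -0.6, 0, 0, 0, 8.5], [0, 0, -0.2, 0, 0, 0, 8.5], [0, 0, 0, 0, 0, 0, 4.5], [0, 0, 0, 0, 0, 0, 4.5], [0, 0, 0, 0, 0, 0, 4.5], [0, 0, 0, 0, 0, 0, 4.5], [0, 0, 0, 0, 0, 0, 4.5], [0, 0, 0, 0, 0, 0, 4.5], [0, 0, 0, 0, 0, 0, 4.5]]]}}

```text
clock: 27.2
tool_pos: [0.5798, -0.2541, 0.0201]
tool_rot: [[0.997, -0.073, 0.003], [-0.073, -0.997, -0.001], [0.003, 0.001, -1.0]]
contact_force: [0.3, -0.4, -0.3]
gripper_width: 0.604
```

```bash
python3 go.py .632 -.0963 .018 -4.2
```

```text
shift [ 5.22 15.78 -0.21] turn [0.05 0.19 0.01] w 0.604 q [-28.  23.  90.   0.  67.  66.] F [ 0.3 -0.4 -0.3]
```

Request:
{"method": "apply_moves", "body": {"series": [[[0, 0, 2, 0, 0, 0, 4.5], [0, 0, 3, 0, 0, 0, 4.5], [0, 0, 2.5, 0, 0, 0, 4.5], [0.4, 1.2, 0.5, 0, 0, 0, 4.5], [0.8, 2.5, 0, 0, 0, 0, 4.5], [1, 3, 0, 0, 0, 0, 4.5], [1, 3, 0, 0, 0, 0, 4.5], [0.9, 2.7, 0, 0, 0, 0, 4.5], [0.6, 1.8, 0, 0, 0, 0, 4.5], [0.3, 0.9, 0, 0, 0, 0, 4.5], [0.1, 0.3, 0, 0, 0, 0, 4.5], [0, 0, 0, 0, 0, 0, 4.5], [0, 0, 0, 0, 0, 0, 4.5]]]}}

```text
clock: 28.5
tool_pos: [0.6279, -0.0881, 0.0934]
tool_rot: [[0.997, -0.075, -0.006], [-0.075, -0.997, 0.004], [-0.006, -0.003, -1.0]]
contact_force: [-0.8, -0.5, -1.0]
gripper_width: 0.607
```

```bash
python3 go.py .6335 -.0963 .0203 -4.2
```

```text
shift [ 0.56 -0.82 -7.31] turn [-0.21 -0.32  0.08] w 0.607 q [-13.  19.  87.   0.  75.  82.] F [-0.8 -0.5 -1. ]
```

Request:
{"method": "apply_moves", "body": {"series": [[[0.5, -0.8, 0, -0.2, -0.3, 0, 4.5], [0, 0, -2, 0, 0, 0, 4.5], [0, 0, -2, 0, 0, 0, 4.5], [0, 0, -1, 0, 0, 0, 4.5], [0, 0, -0.5, 0, 0, 0, 4.5], [0, 0, 0, 0, 0, 0, 4.5], [0, 0, 0, 0, 0, 0, 4.5]]]}}

```text
clock: 29.2
tool_pos: [0.6348, -0.1048, 0.039]
tool_rot: [[0.997, -0.082, 0.005], [-0.082, -0.997, -0.003], [0.005, 0.003, -1.0]]
contact_force: [0.6, -0.0, -0.9]
gripper_width: 0.612
```

```bash
python3 go.py .6335 -.0963 .0203 -4.2
```

```text
shift [-0.13  0.85 -1.87] turn [0.19 0.29 0.48] w 0.612 q [-14.  23.  88.  -0.  69.  81.] F [ 0.6 -0.  -0.9]
```

Request:
{"method": "apply_moves", "body": {"series": [[[-0.1, 0.8, 0, 0.2, 0.3, 0.5, 4.5], [0, 0, -0.8, 0, 0, 0, 4.5], [0, 0, -0.6, 0, 0, 0, 4.5], [0, 0, -0.2, 0, 0, 0, 4.5], [0, 0, 0, 0, 0, 0, 4.5], [0, 0, 0, 0, 0, 0, 4.5]]]}}

```text
clock: 29.8
tool_pos: [0.6353, -0.0958, 0.024]
tool_rot: [[0.997, -0.071, 0.003], [-0.071, -0.997, -0.0], [0.003, 0.0, -1.0]]
contact_force: [0.3, 0.4, -1.0]
gripper_width: 0.61
```

```bash
python3 go.py .6335 -.0963 .0203 -4.2
```

```text
shift [-0.18 -0.05 -0.37] turn [ 0.02  0.15 -0.12] w 0.61 q [-13.  24.  88.   0.  68.  81.] F [ 0.3  0.4 -1. ]
```

Request:
{"method": "apply_moves", "body": {"series": [[[-0.15, -0.05, -0.2, 0, 0.1, 0, 4.5], [0, 0, -0.15, 0, 0, 0, 4.5], [0, 0, 0, 0, 0, 0, 4.5], [0, 0, 0, 0, 0, 0, 4.5]]]}}

```text
clock: 30.2
tool_pos: [0.6338, -0.0966, 0.0205]
tool_rot: [[0.997, -0.071, 0.001], [-0.071, -0.997, -0.0], [0.001, 0.0, -1.0]]
contact_force: [-0.2, 0.1, -0.7]
gripper_width: 0.612
```

```bash
python3 go.py .6335 -.0963 .0203 -4.2
```

```text
shift [-0.03  0.03 -0.02] turn [ 0.03  0.07 -0.1 ] w 0.612 q [-13.  24.  88.  -0.  67.  81.] F [-0.2  0.1 -0.7]
```

Request:
{"method": "apply_moves", "body": {"series": [[[0, 0, 0, 0, 0, 0, 7], [0, 0, 0, 0, 0, 0, 7], [0, 0, 0, 0, 0, 0, 7], [0, 0, 0, 0, 0, 0, 7], [0, 0, 2, 0, 0, 0, 7], [0, 0, 3.5, 0, 0, 0, 7], [0, 0, 4, 0, 0, 0, 7], [-1.5, -1, 3, 0, 0, 4, 7], [-2.5, -1.7, 0, 0, 0, 8, 7], [-3, -2.1, 0, 0, 0, 8, 7], [-3, -2.1, 0, 0, 0, 8, 7], [-3, -2.1, 0, 0, 0, 8, 7], [-3, -2.1, 0, 0, 0, 8, 7], [-2.5, -1.7, 0, 0, 0, 8, 7], [-1.7, -1.2, 0, 0, 0, 6, 7], [-0.8, -0.6, 0, 0, 0, 4, 7], [-0.2, -0.2, 0, 0, 0, 2, 7], [0, 0, 0, 0, 0, 0, 7], [0, 0, 0, 0, 0, 0, 7]]]}}

```text
clock: 32.1
tool_pos: [0.4134, -0.2493, 0.1535]
tool_rot: [[0.461, 0.888, 0.01], [0.888, -0.461, -0.003], [0.002, 0.01, -1.0]]
contact_force: [-0.2, -0.5, 0.1]
gripper_width: 0.817
```

```bash
python3 go.py .414 -.249 .004 60.2;python3 - <<'E'
from m2 import *
C=cam('wrist'); pickle.dump(C,open('C6.pkl','wb'));im=shot('wrist')
cv2.imwrite('pics/w6.png',cv2.resize(im[:,:,::-1],(800,600),interpolation=cv2.INTER_CUBIC))
im=shot('top'); cv2.imwrite('pics/top2.png',cv2.resize(im[138:288,130:320,::-1],None,fx=4,fy=4,interpolation=cv2.INTER_CUBIC))
E
```

```text
shift [  0.06   0.03 -14.95] turn [ 0.19  0.55 -2.38] w 0.817 q [-37.  -9. 110.   0.  79. -10.] F [-0.2 -0.5  0.1]
```

View pics/w6.png

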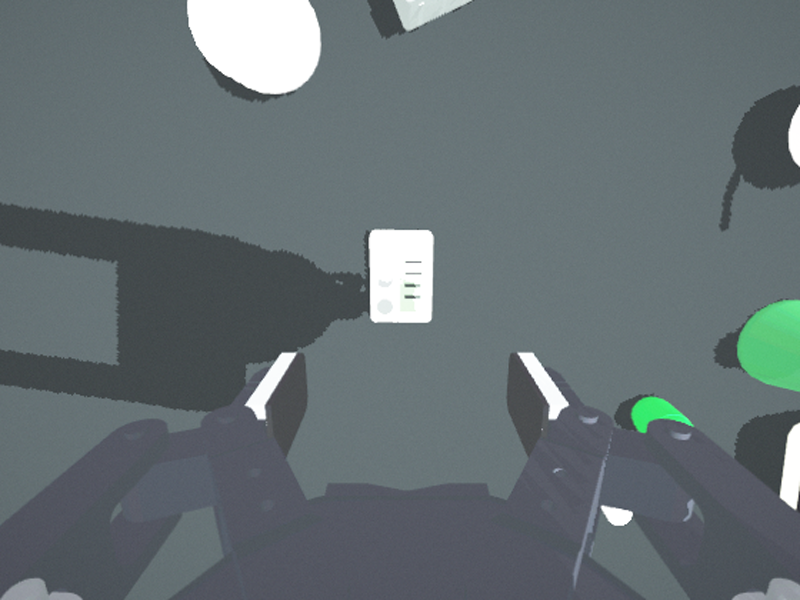

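View pics/top2.png

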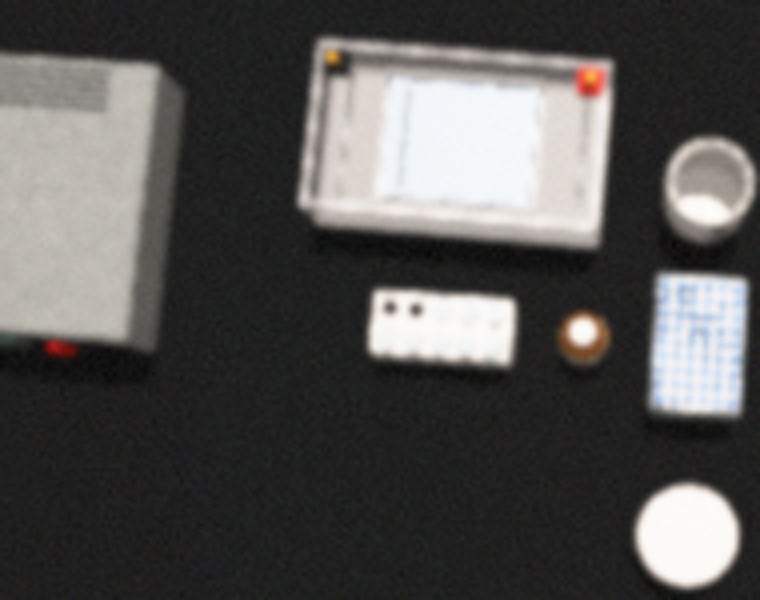

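The row and the beaker stand as planned in the top crop: rack (442,328), dye cap (582,331), tip box (699,345), beaker rim (708,183). The timer is centred in the wrist view at (401,276).

```bash
python3 - <<'E'
from m2 import *
C=pickle.load(open('C6.pkl','rb'))
rep(C,'timer',.018,[(370,230),(433,231),(432,322),(370,322)])
f=lambda p:(np.array(p,float)+.5)/4-.5+[130,138]
for k,z,p in (('tank',.065,[(317,38),(613,60),(602,222),(298,206)]),('rack',.04,[(374,289),(516,297),(511,361),(368,354)]),('tip',.05,[(657,273),(748,277),(742,415),(649,411)])):
    X=w('top',f(p),z); e=np.roll(X,-1,0)-X
    print(k,X.mean(0),np.linalg.norm(e,axis=1),np.degrees(np.arctan2(e[:,1],e[:,0]))%180)
print(w('top',f([(582,331),(709,182),(688,535)]),[.062,.07,.045]))
E
```

```text
timer c [ 0.4127 -0.248   0.018 ] L [0.0411 0.0629 0.0429 0.0635] ang [151.6867  62.9704 152.4785  61.3465]
tank [0.6668 0.065  0.065 ] [0.1921 0.1061 0.194  0.111 ] [ 85.2319 176.0716  86.701  175.067 ]
rack [0.5445 0.0756 0.04  ] [0.0922 0.0416 0.0924 0.0424] [ 86.5816 175.8349  87.0812 175.6345]
tip [ 0.5311 -0.0892  0.05  ] [0.0583 0.0885 0.0589 0.0885] [ 87.3106 176.8132  87.3734 176.3816]
[[ 0.5379 -0.0149  0.062 ]
 [ 0.6317 -0.0954  0.07  ]
 [ 0.4101 -0.0815  0.045 ]]
```

Request:
{"method": "apply_moves", "body": {"series": [[[0, 0.1, 0, 0.2, 0.6, -1, 7], [0, 0, -3, 0, 0, 0, 7], [0, 0, -4, 0, 0, 0, 7], [0, 0, -2.5, 0, 0, 0, 7], [0, 0, -1, 0, 0, 0, 7], [0, 0, 0, 0, 0, 0, 7], [0, 0, 0, 0, 0, 0, 7]]]}}

```text
clock: 32.9
tool_pos: [0.4168, -0.247, 0.0479]
tool_rot: [[0.479, 0.878, 0.0], [0.878, -0.479, -0.001], [-0.001, 0.001, -1.0]]
contact_force: [0.7, 0.9, 0.4]
gripper_width: 0.819
```

```bash
python3 go.py .413 -.2485 .004 61.5
```

```text
shift [-0.38 -0.15 -4.39] turn [0.07 0.02 0.14] w 0.819 q [-37.  -0. 114.  -0.  67.  -8.] F [0.7 0.9 0.4]
```

Request:
{"method": "apply_moves", "body": {"series": [[[-0.4, -0.15, -1, 0, 0, 0, 7], [0, 0, -1.8, 0, 0, 0, 7], [0, 0, -1, 0, 0, 0, 7], [0, 0, -0.3, 0, 0, 0, 7], [0, 0, 0, 0, 0, 0, 7], [0, 0, 0, 0, 0, 0, 7]]]}}

```text
clock: 33.5
tool_pos: [0.4161, -0.2519, 0.0105]
tool_rot: [[0.48, 0.877, 0.008], [0.877, -0.48, -0.007], [-0.003, 0.01, -1.0]]
contact_force: [-0.8, -0.4, 0.1]
gripper_width: 0.821
```

```bash
python3 go.py .413 -.2485 .003 61.5
```

```text
shift [-0.31  0.34 -0.75] turn [0.42 0.45 0.16] w 0.821 q [-37.   3. 115.  -0.  62.  -8.] F [-0.8 -0.4  0.1]
```

Request:
{"method": "apply_moves", "body": {"series": [[[-0.3, 0.35, -0.3, 0.4, 0.4, 0, 7], [0, 0, -0.3, 0, 0, 0, 7], [0, 0, -0.15, 0, 0, 0, 7], [0, 0, 0, 0, 0, 0, 7], [0, 0, 0, 0, 0, 0, 3], [0, 0, 0, 0, 0, 0, 3], [0, 0, 0, 0, 0, 0, 3], [0, 0, 0, 0, 0, 0, 3], [0, 0, 0, 0, 0, 0, 3], [0, 0, 0, 0, 0, 0, 3], [0, 0, 0, 0, 0, 0, 3]]]}}

```text
clock: 34.6
tool_pos: [0.4142, -0.2489, 0.0044]
tool_rot: [[0.479, 0.878, 0.003], [0.878, -0.479, -0.002], [-0.0, 0.003, -1.0]]
contact_force: [-0.4, 0.1, -0.1]
gripper_width: 0.475
```

```bash
python3 go.py .6257 .3375 .16 86
```

```text
shift [21.15 58.64 15.56] turn [ 0.06  0.17 24.65] w 0.475 q [-37.   3. 115.   0.  61.  -8.] F [-0.4  0.1 -0.1]
```

Request:
{"method": "apply_moves", "body": {"series": [[[0, 0, 2, 0, 0, 0, 3], [0, 0, 3.5, 0, 0, 0, 3], [0, 0, 4, 0, 0, 0, 3], [0, 0, 3.5, 0, 0, 0, 3], [0.6, 1.6, 2, 0, 0, 0, 3], [1, 3, 0, 0, 0, 2, 3], [1.5, 4, 0, 0, 0, 2, 3], [1.6, 4.4, 0, 0, 0, 2, 3], [1.6, 4.4, 0, 0, 0, 2, 3], [1.6, 4.4, 0, 0, 0, 2, 3], [1.6, 4.4, 0, 0, 0, 2, 3], [1.6, 4.4, 0, 0, 0, 2, 3], [1.6, 4.4, 0, 0, 0, 2, 3], [1.6, 4.4, 0, 0, 0, 2, 3], [1.6, 4.4, 0, 0, 0, 2, 3], [1.4, 4, 0, 0, 0, 2, 3], [1.1, 3, 0, 0, 0, 1, 3], [0.6, 1.7, 0, 0, 0, 0, 3], [0, 0.5, 0, 0, 0, 0, 3], [0, 0, 0, 0, 0, 0, 3]]]}}

```text
clock: 36.6
tool_pos: [0.6019, 0.3059, 0.1552]
tool_rot: [[0.085, 0.996, -0.002], [0.996, -0.085, -0.002], [-0.002, -0.001, -1.0]]
contact_force: [-0.5, -1.3, -0.5]
gripper_width: 0.472
```

```bash
python3 go.py .6257 .3375 .082 86; python3 - <<'E'
from m2 import *
C=cam('wrist'); pickle.dump(C,open('C7.pkl','wb'));im=shot('wrist')
cv2.imwrite('pics/w7.png',cv2.resize(im[:,:,::-1],(800,600),interpolation=cv2.INTER_CUBIC))
E
```

```text
shift [ 2.38  3.16 -7.32] turn [ 0.09 -0.09  0.87] w 0.472 q [23. 22. 77. -0. 82. 28.] F [-0.5 -1.3 -0.5]
```

View pics/w7.png

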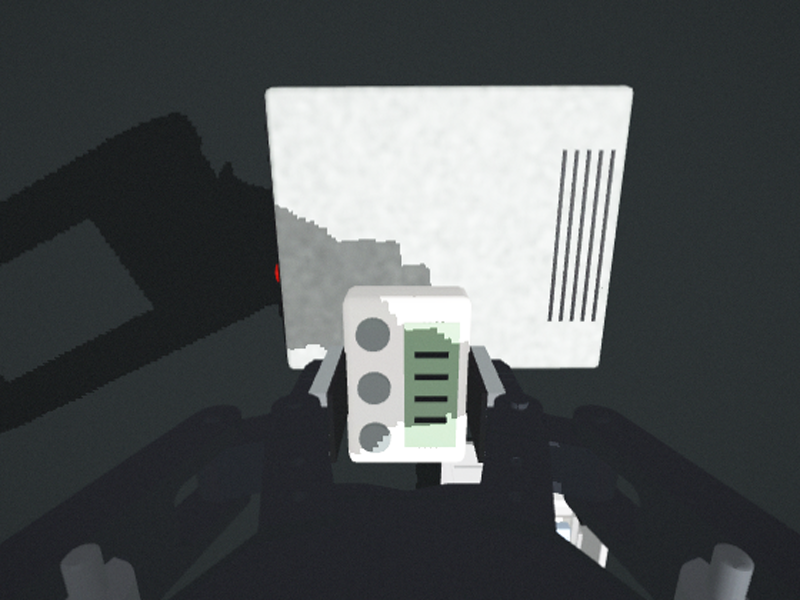

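The timer is held face up, and the whole PSU top is in view: corners (265,88), (633,86), (600,367), (290,367).

```bash
python3 - <<'E'
from m2 import *
C=pickle.load(open('C7.pkl','rb'))
rep(C,'psu',.075,[(265,88),(633,86),(600,367),(290,367)])
rep(C,'timer',.1552+.018-.0044,[(344,291),(470,293),(467,462),(350,462)])
E
```

```text
psu c [0.6266 0.3381 0.075 ] L [0.1767 0.1472 0.1775 0.1464] ang [175.501   86.0043 175.2651  85.7111]
timer c [0.6034 0.3058 0.1688] L [0.0398 0.0624 0.0416 0.0631] ang [174.3051  86.544  175.3134  84.858 ]
```

Request:
{"method": "apply_moves", "body": {"series": [[[1.2, 1.6, 0, 0, 0, 0.5, 3], [1.1, 1.4, 0, 0, 0, 0, 3], [0, 0.2, -2, 0, 0, 0, 3], [0, 0, -2, 0, 0, 0, 3], [0, 0, -1.2, 0, 0, 0, 3], [0, 0, -0.4, 0, 0, 0, 3], [0, 0, 0, 0, 0, 0, 3], [0, 0, 0, 0, 0, 0, 3]]]}}

```text
clock: 37.45
tool_pos: [0.6262, 0.3281, 0.0996]
tool_rot: [[0.086, 0.996, -0.001], [0.996, -0.086, -0.004], [-0.004, -0.001, -1.0]]
contact_force: [0.0, 0.0, -0.9]
gripper_width: 0.471
```

```bash
python3 go.py .6255 .338 .0796 85.7
```

```text
shift [-0.07  0.99 -2.  ] turn [ 0.23 -0.08  0.63] w 0.471 q [24. 29. 73. -0. 78. 29.] F [ 0.   0.  -0.9]
```

Request:
{"method": "apply_moves", "body": {"series": [[[-0.1, 1, 0, 0.2, -0.1, 0.6, 3], [0, 0, -0.8, 0, 0, 0, 3], [0, 0, -0.6, 0, 0, 0, 3], [0, 0, -0.2, 0, 0, 0, 3], [0, 0, 0, 0, 0, 0, 3], [0, 0, 0, 0, 0, 0, 3]]]}}

```text
clock: 38.05
tool_pos: [0.6262, 0.3399, 0.0852]
tool_rot: [[0.074, 0.997, 0.004], [0.997, -0.074, 0.002], [0.002, 0.004, -1.0]]
contact_force: [-0.6, 0.2, -0.5]
gripper_width: 0.475
```

```bash
python3 go.py .6255 .338 .0796 85.7
```

```text
shift [-0.07 -0.19 -0.56] turn [-0.09  0.23 -0.05] w 0.475 q [24. 30. 73. -0. 76. 29.] F [-0.6  0.2 -0.5]
```

Request:
{"method": "apply_moves", "body": {"series": [[[-0.05, -0.2, -0.2, 0, 0.2, 0, 3], [0, 0, -0.2, 0, 0, 0, 3], [0, 0, -0.15, 0, 0, 0, 3], [0, 0, 0, 0, 0, 0, 3], [0, 0, 0, 0, 0, 0, 3]]]}}

```text
clock: 38.55
tool_pos: [0.6261, 0.3376, 0.0796]
tool_rot: [[0.074, 0.997, 0.001], [0.997, -0.074, 0.002], [0.002, 0.001, -1.0]]
contact_force: [-0.2, -0.3, -0.4]
gripper_width: 0.472
```

```bash
python3 go.py .6255 .338 .0794 85.7
```

```text
shift [-0.06  0.04 -0.02] turn [-0.1   0.05 -0.03] w 0.472 q [24. 30. 74.  0. 76. 28.] F [-0.2 -0.3 -0.4]
```

Request:
{"method": "apply_moves", "body": {"series": [[[0, 0, -0.05, 0, 0, 0, 3], [0, 0, 0, 0, 0, 0, 6], [0, 0, 0, 0, 0, 0, 6], [0, 0, 0, 0, 0, 0, 6], [0, 0, 0, 0, 0, 0, 6], [0, 0, 0, 0, 0, 0, 6], [0, 0, 1.5, 0, 0, 0, 6], [0, 0, 3, 0, 0, 0, 6], [0, 0, 4, 0, 0, 0, 7], [0, 0, 3, 0, 0, 0, 7], [-3, 0, 1, 0, 0, 0, 7], [-4, 0, 0, 0, 0, 0, 7], [-4, 0, 0, 0, 0, 0, 7], [-4, 0, 0, 0, 0, 0, 7], [-3, 0, 0, 0, 0, 0, 7], [-1, 0, 0, 0, 0, 0, 7], [0, 0, 0, 0, 0, 0, 7], [0, 0, 0, 0, 0, 0, 7]]]}}

```text
clock: 40.35
tool_pos: [0.4325, 0.3374, 0.2236]
tool_rot: [[0.076, 0.997, 0.014], [0.997, -0.076, 0.01], [0.011, 0.014, -1.0]]
contact_force: [0.1, -0.1, 0.7]
gripper_width: 0.824
```

```bash
python3 - <<'E'
from m2 import *
for n in ('top','scene'):
    im=shot(n); cv2.imwrite(f'pics/{n}9.png',cv2.resize(im[:,:,::-1],(800,600),interpolation=cv2.INTER_CUBIC))
E
```

```text
(no output)
```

View pics/scene9.png

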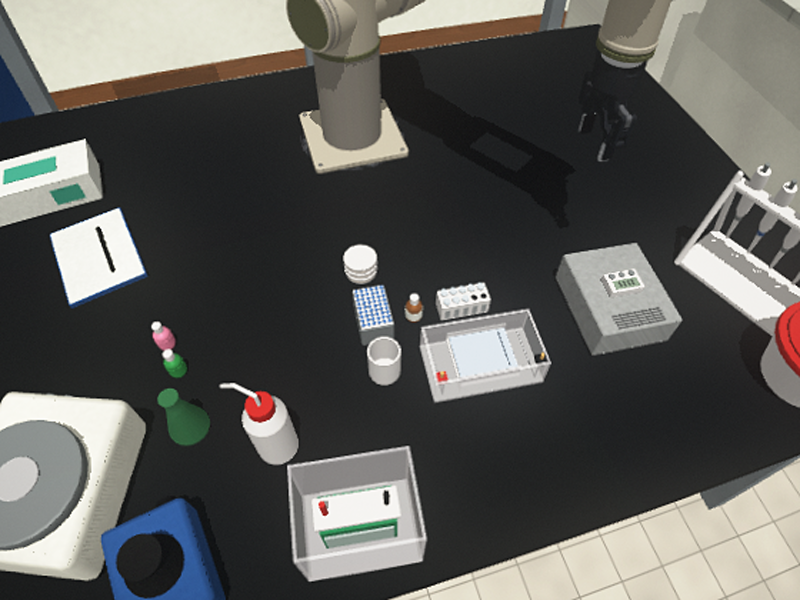

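View pics/top9.png

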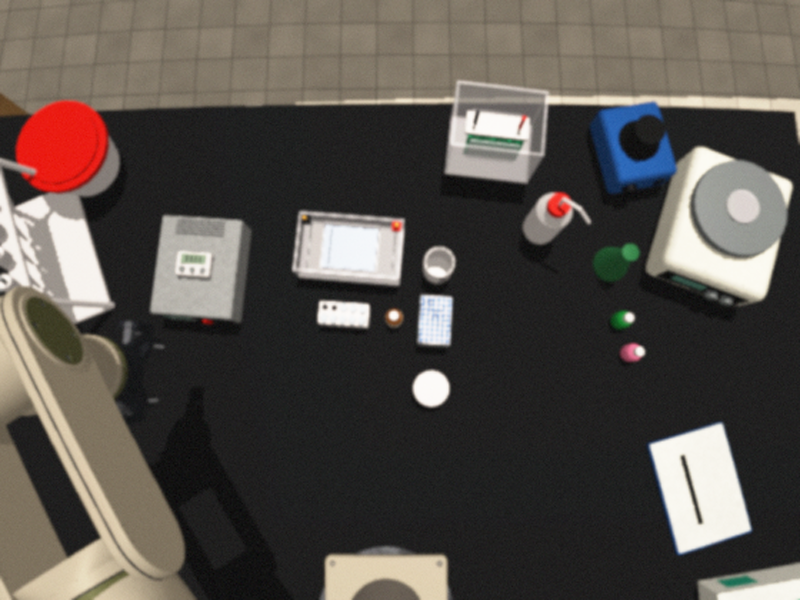

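Both views show everything upright and in place. The timer is in the middle of the PSU top at top-view (194,264). The dishes (431,388), flask and wash bottle are at the same pixels as at the start.

```bash
python3 -c "
from cell import hand_in
print(hand_in())"
```

```text
the job is handed in; nothing more can be done
None
```

The bench is set out in the order asked and handed in at about 40 s of the 134 s. `hand_in()` gives no verdict, so the results below come from my own checks.

**Row in front of the tank:** the top camera puts the rack at (0.544, 0.076), the dye bottle at (0.538, -0.015) and the tip box at (0.531, -0.089). That is within about 2 mm of the planned spots.

**Beaker and timer:** the beaker is at (0.632, -0.095), about 3 cm behind the tip box. The timer was released within 1 mm of the power supply's measured top centre, face up.

**Bystanders:** in the last top and scene pictures everything stands upright, and the flask, dishes and wash bottle are at the same pixels as at the start.

**Where readings disagreed:**
- **Tank position:** readings of its front edge differed by 2–4 mm, so the gap to the rack is about 4.8–5 cm.
- **Tank angle:** single edges read from -3.3° to -5.4°. I used -4.2°.
- **Tip box angle:** the top camera reads it about 1° off the set angle. The rack reads about half a degree off the same way, so some of this is probably camera bias.

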